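# Load a rim lock into the holding fixture and lock it in

### The arm

A 7-joint arm with a two-finger parallel gripper is mounted at the origin on the work surface. World frame = base frame: x ahead of the robot, y to its left, z up, the work surface at z = 0. Lengths are in mm, angles in degrees, forces in N, time in s.
With the tool pointing down it reaches from about 425 to 875 mm from the base axis. Payload 4.7 kg.
Tool frame: the origin (TCP) lies between the finger pads; the fingertips stand robot.tip_extent ahead of it and the grasp point (between the pads) lies 2 mm behind it (robot.tip_extent is the distance from the TCP to the fingertips, in mm); x points along the fingers, y is the direction in which the jaws open and shut, and the axes are right-handed (so a half turn about x gives the same grasp; the last joint's range is limited). The gripper opens to 87 mm and grips with 3 to 60 N. Pads are 19 mm wide; open, the fingers measure 117 mm over their backs; the gripper's body (75 mm by 190 mm) begins 51 mm behind the grasp point.
Start: joints at [75.006, 18.392, -4.016, 83.108, 1.295, 78.541, -3.26], TCP at [176.985, -625.46, 239.587] pointing down, gripper open.
Joint ranges: [-163.93, 163.93], [-17.29, 119.83], [-79.2, 71.16], [3.27, 140.29], [-89.18, 269.18], [5.43, 117.66], [-154.24, 154.24]. Speed limits (degrees/s): [147.25, 147.25, 180, 180, 180, 180, 180].

### API

Orientations are given as a 3x3 rotation matrix whose columns are the frame's x, y, z axes.
In Python, from rig import robot, jaws, solver, telemetry, viewer, workorder gives the robot as it stands. Calls block until the motion is done:
- robot.movep(position, orientation): joint-space move of the TCP to a pose.
- robot.move_linear(position, orientation=None, max_speed=150): straight line of the TCP; orientation=None keeps the orientation; max_speed is the mean speed in mm/s.
- robot.movej(angles): joint-space move.
- jaws.grip(opening, force=None): finger opening in mm; force is the grip in N (None keeps the last); returns when the fingers have stopped.
- robot.pause(seconds).
- solver.ik(position, orientation): joint angles nearest the present ones, or None.
- telemetry.sense(): the state.
- viewer.capture(name): name is "scene" or "top"; returns the picture (384x512x3 uint8, red, green, blue); there is no depth.
- viewer.calibration(name): a dict with "mtx" (3x3 intrinsics, pixels), "k1" (the pictures are not rectified: a ray, as slopes to the right and down, at radius r is drawn at 1 + k1 r^2 times it, then the intrinsics apply), "xyz" and "orientation" of the camera in the world. Camera axes: x right, y down, z forward; pixel columns grow to the right and rows downward; lengths in mm; the calibration is good to about 2 mm. A picture is of the moment at which its call begins. calibration takes no time and is no camera call.
A pose or a line that the arm cannot do raises robot.MotionError and nothing moves.
- workorder.job_done(): hands the job in, once; it reports no verdict.
The state is a dict: "time_s": time; "joint_pos": joint angles; "qvel": joint speeds; "tau": joint torques, N m; "tcp_pos": TCP position; "tcp_rot": TCP orientation; "wrist_force": force on the tool from outside, world axes, zero at the start; "torque": the same for the moment, N m; "finger_gap": finger opening in mm.
Only numpy, scipy, OpenCV 4.12 (cv2) and the standard library are available. Lean on these libraries where they do the work, as an engineer would, in place of code of your own. Each camera call takes 0.05 s, during which the arm holds its last target.

### The job

Load the rim lock into the bench fixture for fitting: pull the fixture's locking knob straight out to its stop, then slide the lock along the bed, without lifting it clear of the bed, until it drops into the recess, its two bolts in their notches, and lies flat and square on the bottom. Then push the knob straight in to its stop so that the pin reaches over the edge of the lock, and let go. Leave the rim keep, the mallet and the two H-hinges where they lie.

Things in the scene. Friction and masses are not known exactly. Their poses are not given: they have to be found in the camera images.
- fixture: Wooden holding fixture, fixed to the bench. Origin on the bench below the middle of its recess; z up, +x across the bed towards the dark fence strip, +y along the bed from the loading end to the recess. Bed top at z = 24 mm, x = -105 to +45.5, y = -270 to +105 mm.
- fence (a point): Point on the top edge of the fence's guiding face, at fixture x = 45.5, y = -170, z = 34 mm; axes as the fixture's. The fence runs the whole length of the bed (y = -270 to +105), stands 10 mm above the bed top and is 21.5 mm thick.
- recess (a point): Middle of the recess floor, 14 mm above the bench, axes as the fixture's. Recess 10 mm deep, 91 mm wide (x +-45.5, the +x wall is the fence's face carried down), 124 mm long (y +-62). Its +y end wall has two notches for the lock's bolts, 14 mm long, cut to the floor: x = -35 to -5 and +9 to +35 mm.
- bearing (a point): Top of the grey bearing block that guides the pin, 58 mm above the bench, at fixture x = -81, y = 0 mm; axes as the fixture's. The block is 38 mm (x) by 38 mm (y) and stands 34 mm above the bed top, on a foot 40 by 72 mm and 8 mm high.
- pin (a joint): Pull of the locking pin in m: 0 = fully in, 0.030 = fully out, a hard stop at each end; starts in or nearly in (up to 0.006). Slides straight along the fixture's x, out towards -x. Takes about 4 N to move slowly, more if fast, and stays where it is left. It cannot go in while the lock stands proud of the recess floor.
- pin_nose (a point): Tip of the 12 mm steel pin, on its axis, 44 mm above the bench, y = 0 of the fixture; axes as the fixture's. Fully in it is at x = -22, over the recess, barring the lock's way; with the lock seated (top 36 mm above the bench) the pin lies 2 mm over it. Fully out it is at x = -52 mm, clear.
- knob (a point): Middle of the black round knob on the pin's outer end, 44 mm above the bench, over free bench; axes as the fixture's. 34 mm in diameter about fixture x, 26 mm long: full width within 7.5 mm either way, flat outer face 11.5 mm to -x, thin neck (21 mm) to 14.5 mm on the +x side. Fixture x = -132.5 with the pin in.
- rim_lock: Black cast iron rim lock on its back on the bed: flat case 120 mm long (y), 88 mm wide (x), 22 mm thick, about 0.75 kg. Origin mid-underside of the case; +y to the end with two bolts, which stick out 10 mm at 5 to 17 mm above the underside: 20 mm wide at x = +22, 24 mm wide at x = -20. Starts bolts towards the recess, askew by up to 0.2 rad, off the fence.
- lock_tail (a point): Middle of the top edge of the lock's plain end (no bolts), 60 mm from its origin to -y and 22 mm up; axes as the lock's. Slid over the edge of the recess in line, the lock tips bolts first and drops in when this end passes the edge. Seated, the lock's origin is on point recess, axes as the fixture's, with 2 mm play each way in y, 1.5 in x.
- rim_keep: Bystander: brass box keep for the rim lock, 88 mm long (x), 49 mm deep (y), 24 mm high, on the bench beyond the fence. Origin on its underside, within 8 mm of the middle.
- mallet: Bystander: copper-faced mallet lying beyond the +y end of the fixture: head 38 mm in diameter, 86 mm long (y), wooden handle 24 mm thick reaching 252 mm from the head's middle to -x. Origin under the middle of the head.
- hinge_a: Bystander: steel H-hinge lying flat on the bench, 130 mm long (y), 74 mm wide (x), 9 mm high. Origin in the middle of its underside.
- hinge_b: Bystander: the second steel H-hinge, the same as the first.
Mind the look-alikes: they are no part of the job. Leave any purple look-alike of the rim_lock alone.

How it is judged:
By the outcome, as a careful person would: the job done as asked, in the order asked, and still so for the second after the job is handed in, with the robot touching nothing.
It also fails if it takes over 72 s, if anything falls off the work surface, if the arm or the gripper's body presses on something with over 40 N, if the wrist force passes 120 N, or if a joint passes its speed limit or range.

## Working session

There is one attempt and no reset: what is moved stays moved. The work goes in short steps, each a Python script; the robot and the scene stay as the last script left them, time stands still between calls to the robot, and variables do not carry over. Pictures are saved under pics/ and viewed, and the job is handed in when it is done.

```bash
mkdir -p pics; ls; python3 - <<'E'
from rig import robot, jaws, solver, telemetry, viewer, workorder
import cv2
for n in("scene","top"):
    im=viewer.capture(n); cv2.imwrite(f"pics/{n}0.png",cv2.resize(im[:,:,::-1],(800,600),interpolation=cv2.INTER_CUBIC)); cv2.imwrite(f"pics/{n}0raw.png",im[:,:,::-1])
    print(n,viewer.calibration(n))
print(telemetry.sense(), robot.tip_extent)
E
```

```text
pics
scene {'mtx': array([[491.96507753,   0.        , 257.43476829],
       [  0.        , 491.96507753, 189.02119505],
       [  0.        ,   0.        ,   1.        ]]), 'k1': -0.10203763256838763, 'xyz': array([ 922.0144609 , -606.18930369,  869.97424314]), 'orientation': array([[ 0.86675148,  0.36973601, -0.33471951],
       [ 0.4983999 , -0.66690972,  0.55392145],
       [-0.01842298, -0.6469364 , -0.76232138]])}
top {'mtx': array([[360.1995445 ,   0.        , 254.54413733],
       [  0.        , 360.1995445 , 194.33275653],
       [  0.        ,   0.        ,   1.        ]]), 'k1': -0.03658897915073478, 'xyz': array([488.98659633, -35.68737217, 861.31985001]), 'orientation': array([[-0.02441098, -0.9956584 ,  0.08982456],
       [-0.99907006,  0.02749116,  0.03321511],
       [-0.03554029, -0.08893022, -0.99540359]])}
{'time_s': 0.1, 'joint_pos': array([75.00476945, 18.43477003, -4.01494392, 83.16737418,  1.29492219,
       78.54242093, -3.2596598 ]), 'qvel': array([-0.0026383 , -0.03306879,  0.01521337, -0.08616313,  0.05156173,
       -0.03408297, -0.02861609]), 'tau': array([-4.11101297e-06, -4.92572987e+01, -4.05687941e-01, -3.13400459e+01,
       -6.41433243e-02,  3.94803251e-02,  5.83424526e-05]), 'tcp_pos': array([ 176.83541412, -624.99323617,  238.57598886]), 'tcp_rot': array([[-5.66788809e-04,  2.72356676e-01, -9.62196196e-01],
       [ 1.64146792e-03, -9.62194801e-01, -2.72357248e-01],
       [-9.99998492e-01, -1.73378323e-03,  9.82964992e-05]]), 'wrist_force': array([ 0.05035925, -1.12243704,  0.08868812]), 'torque': array([0.04516185, 0.00550126, 0.04491187]), 'finger_gap': 86.8401182034754} 17.0
```

View pics/scene0.png

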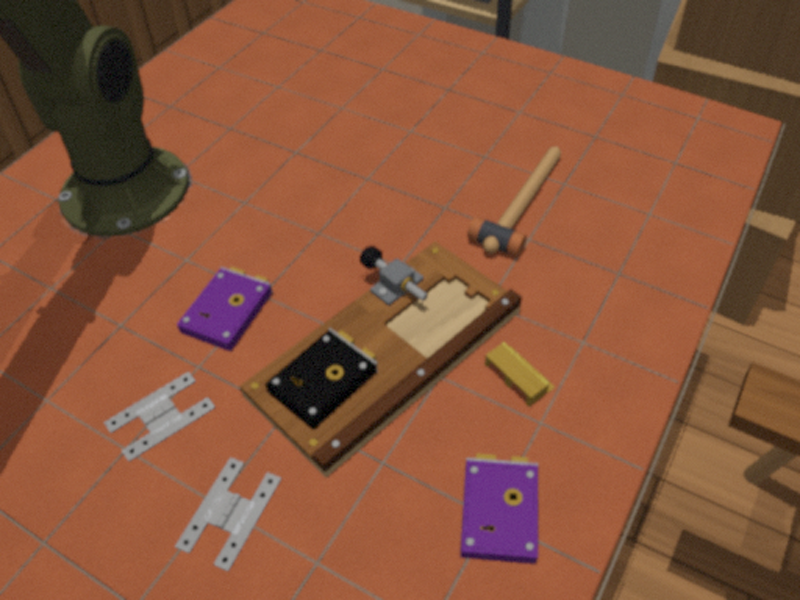

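View pics/top0.png

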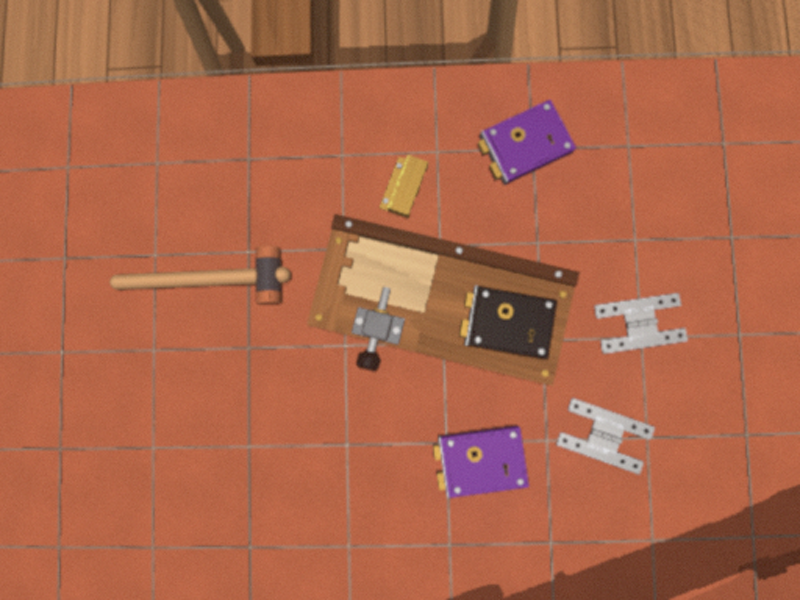

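Candidates for the lock, in 800x600 top-view pixels: the black one on the bed (510,322), a purple one (482,462) and a purple one (527,140). I choose the black one on the bed, and check it in close crops.

```bash
python3 - <<'E'
import cv2
im=cv2.imread("pics/top0raw.png")
c=im[130:255,190:380]; cv2.imwrite("pics/topcrop.png",cv2.resize(c,None,fx=4.2,fy=4.2,interpolation=cv2.INTER_CUBIC))
im=cv2.imread("pics/scene0raw.png")
c=im[150:305,150:340]; cv2.imwrite("pics/scenecrop.png",cv2.resize(c,None,fx=3.8,fy=3.8,interpolation=cv2.INTER_CUBIC))
E
```

```text
(no output)
```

View pics/topcrop.png

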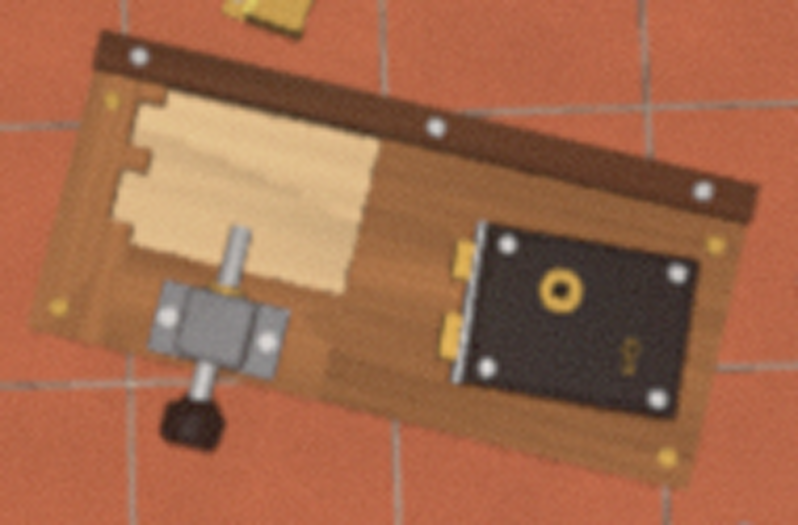

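View pics/scenecrop.png

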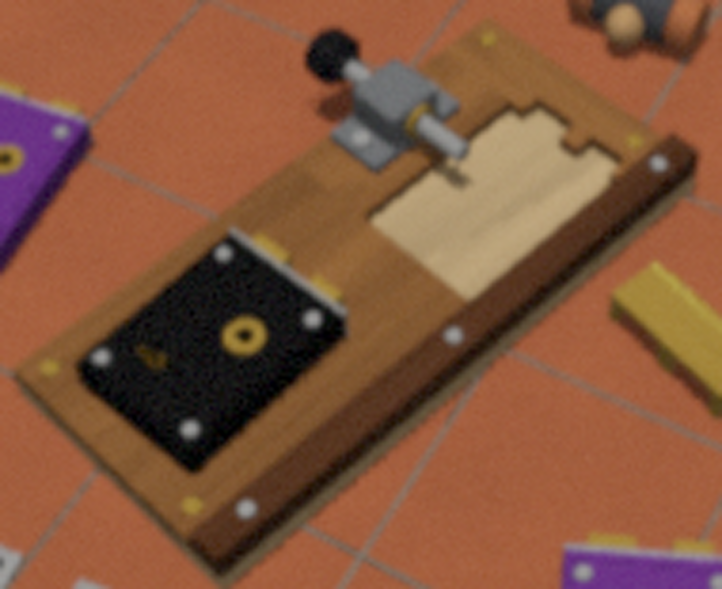

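```bash
cat > h.py <<'E'
import numpy as np, cv2
from scipy.optimize import least_squares
from rig import robot, jaws, solver, telemetry, viewer, workorder
C={n:viewer.calibration(n) for n in("scene","top")}
def proj(n,P):
    c=C[n]; R=np.array(c["orientation"]); p=(np.asarray(P,float)-c["xyz"])@R
    u=p[:,:2]/p[:,2:]; r2=(u**2).sum(1,keepdims=True); u=u*(1+c["k1"]*r2)
    return u@np.diag([c["mtx"][0,0],c["mtx"][1,1]])+c["mtx"][:2,2]
def ray(n,px,z):
    c=C[n]; px=np.atleast_2d(px).astype(float)
    d=cv2.undistortPoints(px[:,None],c["mtx"],np.array([c["k1"],0,0,0.]))[:,0]
    w=np.c_[d,np.ones(len(d))]@np.array(c["orientation"]).T
    t=(z-c["xyz"][2])/w[:,2]; return c["xyz"]+w*t[:,None]
def T(q,P):
    P=np.asarray(P,float); c,s=np.cos(q[2]),np.sin(q[2])
    return np.c_[q[0]+c*P[:,0]-s*P[:,1], q[1]+s*P[:,0]+c*P[:,1], P[:,2]]
def fit(obs,q0):
    f=lambda q:np.concatenate([(proj(n,T(q,P))-p).ravel() for n,P,p in obs])
    r=least_squares(f,q0); return r.x,r.fun
def uncrop(p,s,off): return (np.asarray(p,float)+.5)/s-.5+np.array(off)
E
cat > a.py <<'E'
from h import *
t=lambda p:uncrop(p,4.2,(190,130)); s=lambda p:uncrop(p,3.8,(150,150))
ft=[((67,105,34),(103,31)),((67,-270,34),(760,186)),((45.5,-270,34),(751,224)),((45.5,105,34),(94,70)),((-105,105,24),(31,328)),((-105,-270,24),(687,487)),((-45.5,-62,24),(344,292))]
fs=[((-105,-270,24),(18,376)),((-105,105,24),(487,20)),((45.5,-270,34),(187,537)),((67,105,34),(697,157)),((45.5,105,34),(677,135)),((-45.5,-62,24),(371,215))]
mk=lambda n,f,g:(n,np.array([a for a,_ in f]),g([b for _,b in f]))
for o in([mk("top",ft,t)],[mk("scene",fs,s)],[mk("top",ft,t),mk("scene",fs,s)]):
    q,r=fit(o,[500,0,-.2]); print(q,np.round(r.reshape(-1,2),1).tolist())
lt=[((44,-60,22),(698,262)),((-44,-60,22),(676,418)),((44,60,22),(485,222)),((-44,60,22),(455,382))]
ls=[((-44,-60,22),(80,368)),((44,-60,22),(195,470)),((-44,60,22),(232,230)),((44,60,22),(347,322))]
def up(f): return [((a[0],a[1],a[2]+24),b) for a,b in f]
for o in([mk("top",up(lt),t)],[mk("scene",up(ls),s)],[mk("top",up(lt),t),mk("scene",up(ls),s)]):
    l,r=fit(o,[480,-200,-.2]); print("lock",l,np.round(r.reshape(-1,2),1).tolist())
c,sn=np.cos(q[2]),np.sin(q[2]);d=l[:2]-q[:2]
print("lock in fixture",c*d[0]+sn*d[1],-sn*d[0]+c*d[1],l[2]-q[2])
k=ray("top",t([(192,424)]),44)[0];d=k[:2]-q[:2];print("knob",k,c*d[0]+sn*d[1],-sn*d[0]+c*d[1])
k=ray("scene",s([(332,55)]),44)[0];d=k[:2]-q[:2];print("knob",k,c*d[0]+sn*d[1],-sn*d[0]+c*d[1])
E
python3 a.py
```

```text
[ 6.10357816e+02  8.35280157e-01 -2.64817880e-01] [[-0.4, -0.3], [0.4, -0.4], [0.6, -0.4], [-0.5, -0.9], [-0.7, 0.1], [0.6, 0.9], [0.1, 0.9]]
[ 6.14302891e+02 -1.91036271e+00 -2.68712064e-01] [[-1.2, -0.8], [0.8, -0.4], [1.0, 0.5], [1.6, -0.8], [-0.5, -0.1], [-1.7, 1.1]]
[ 6.12128646e+02 -1.50456617e-01 -2.66870237e-01] [[0.1, -1.1], [0.8, -0.9], [0.9, -1.0], [-0.0, -1.7], [-0.4, -0.7], [0.8, 0.3], [0.4, 0.1], [-1.4, -1.6], [0.3, -1.1], [0.7, -0.6], [1.0, -1.7], [-1.1, -1.0], [-2.1, 0.2]]
lock [ 5.31744932e+02 -1.71973928e+02 -2.02135255e-01] [[0.9, -0.6], [0.1, 0.8], [-0.9, -0.2], [-0.2, -0.0]]
lock [ 5.37212573e+02 -1.76354072e+02 -1.93145360e-01] [[-1.0, 1.0], [-0.5, -1.2], [0.6, 1.3], [1.0, -1.0]]
lock [ 5.34332487e+02 -1.73916667e+02 -1.97069329e-01] [[1.6, -1.9], [1.1, -0.5], [-0.2, -1.2], [0.7, -1.1], [-1.5, -0.6], [-1.2, -2.8], [0.2, -0.1], [0.5, -2.3]]
lock in fixture -29.217710581842503 -188.1309742453067 0.06980090890597454
knob [481.57464778  37.11355894  44.        ] -135.7595480420661 1.51602015578883
knob [480.59912972  36.43321712  44.        ] -136.52111821664764 0.6025042275870902
```

The black lock is the only one on the bed, and it has a metal strip and brass bolts facing the recess. In the top crop its corners are (485,222), (698,262), (676,418) and (455,382), and the knob is at (192,424). The two views differ by about 4 mm, so I'll use the average. Next is the knob.

```bash
cat >> h.py <<'E'
Q=np.array([612.1,-.15,-.2669])
EX=np.array([np.cos(Q[2]),np.sin(Q[2]),0]); EY=np.array([-EX[1],EX[0],0])
def W(x,y,z): return np.array([Q[0],Q[1],0])+x*EX+y*EY+np.array([0,0,z])
def F(p): d=np.asarray(p)-[Q[0],Q[1],0]; return np.array([d@EX,d@EY,d[2]])
def rot(yj): X=np.array([0,0,-1.]); return np.c_[X,yj,np.cross(X,yj)]
RK=rot(-EY); RT=rot(EX); RT2=rot(-EX)
def st(tag=""):
    s=telemetry.sense(); w=np.array(s["wrist_force"])
    print(tag,"t",round(s["time_s"],2),"F",np.round(F(s["tcp_pos"]),1),"f",np.round([w@EX,w@EY,w[2]],1),"gap",round(s["finger_gap"],1)); return s,np.array([w@EX,w@EY,w[2]])
E
python3 - <<'E'
from h import *
for n,p,R in [("k",W(-136,0,42),RK),("kout",W(-168,0,42),RK),("lat",W(-100,-188,45),RK),("tail",W(1,-285,45),RT),("tail2",W(1,-285,45),RT2),("end",W(1,-70,45),RT),("end2",W(1,-70,45),RT2)]:
    print(n,solver.ik(p,R))
jaws.grip(70,20)
robot.movep(W(-136,0,150),RK); st()
robot.move_linear(W(-136,0,42)); st()
jaws.grip(20,25); st()
cv2.imwrite("pics/k1.png",cv2.resize(viewer.capture("scene")[130:300,150:340,::-1],None,fx=3.5,fy=3.5,interpolation=cv2.INTER_CUBIC))
E
```

```text
k [  38.63544119   15.6898993   -50.14651311  117.07035261   14.93357283
   53.6695418  -124.70857636]
kout [  41.69207999   11.93951961  -53.58560705  120.87998856   12.09901678
   52.58834788 -124.00533613]
lat [ 42.93783911  12.50894442 -29.85833414 116.30238309   7.75367408
  53.0596067  -96.30010832]
tail [ 49.41522102  25.52738822 -30.29297158 100.57349315  14.86841383
  57.90220968  -1.70323988]
tail2 [ -22.22607823   36.06257767   61.12655192  103.15796629  -35.50920823
   62.56079969 -143.61682964]
end [ 35.74649767  27.01787757 -38.93397539 101.18527074  19.51690145
  58.70383507 -25.72134305]
end2 [ 54.80388574  41.3330111  -67.64963626 100.61195125  41.4429989
  67.34833555 139.43459547]
 t 3.33 F [-135.5   -0.7  150.1] f [ 0.   0.3 -0.2] gap 70.0
 t 4.19 F [-135.3    0.4   42.7] f [ 0.2 -0.1  0.1] gap 70.0
 t 4.92 F [-135.9    0.4   42.1] f [-0.3  0.6  0.7] gap 32.9
```

View pics/k1.png

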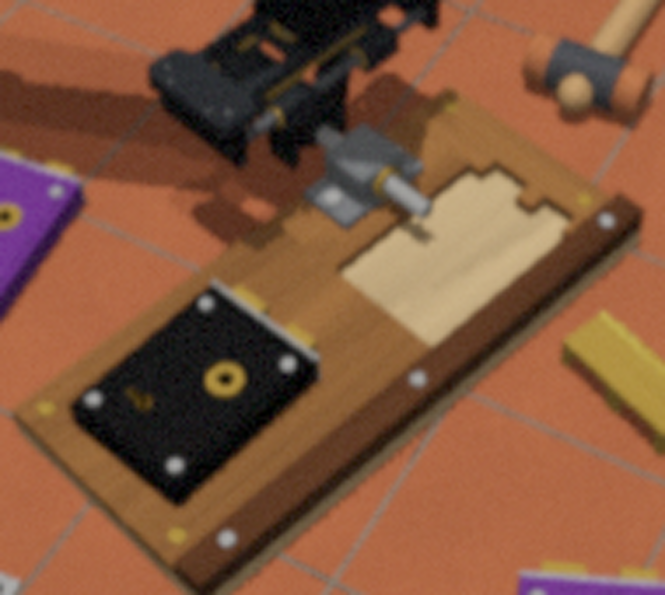

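The gripper holds the knob with a 32.9 mm gap, and nothing else has been disturbed. Now I pull it out in steps, watching the force.

```bash
python3 - <<'E'
from h import *
s,f0=st()
x0=-136
for i in range(1,14):
    robot.move_linear(W(x0-3*i,0,42),max_speed=40)
    s,f=st(i)
    if f[0]>20: break   # stop felt
cv2.imwrite("pics/k2.png",cv2.resize(viewer.capture("scene")[130:300,150:340,::-1],None,fx=3.5,fy=3.5,interpolation=cv2.INTER_CUBIC))
E
```

```text
t 4.97 F [-135.9    0.3   42.1] f [-0.1  1.7  0.2] gap 32.8
1 t 5.22 F [-138.4    0.3   42.2] f [ 4.1  2.8 -2.9] gap 32.9
2 t 5.47 F [-141.8    0.3   42.1] f [ 2.6  2.3 -1.7] gap 32.7
3 t 5.72 F [-144.9    0.3   42.1] f [ 2.9  2.7 -1.7] gap 32.8
4 t 5.97 F [-148.     0.3   42.1] f [ 2.1  3.1 -2.6] gap 32.4
5 t 6.22 F [-151.     0.3   42.1] f [ 2.9  3.3 -1.2] gap 32.9
6 t 6.47 F [-154.     0.3   42.1] f [ 1.7  4.  -2.4] gap 32.7
7 t 6.72 F [-157.     0.3   42.1] f [ 2.4  3.8 -0.8] gap 32.6
8 t 6.97 F [-160.     0.3   42.1] f [ 2.7  4.6 -2. ] gap 32.8
9 t 7.22 F [-163.     0.4   42.1] f [ 3.   4.7 -2. ] gap 33.0
10 t 7.47 F [-163.9    0.3   42.2] f [ 9.6  5.7 -9. ] gap 32.8
11 t 7.72 F [-164.1    0.3   42.5] f [ 17.5   6.  -17.4] gap 32.9
12 t 7.97 F [-164.8    0.4   43. ] f [ 21.9   5.8 -22.6] gap 32.3
```

View pics/k2.png

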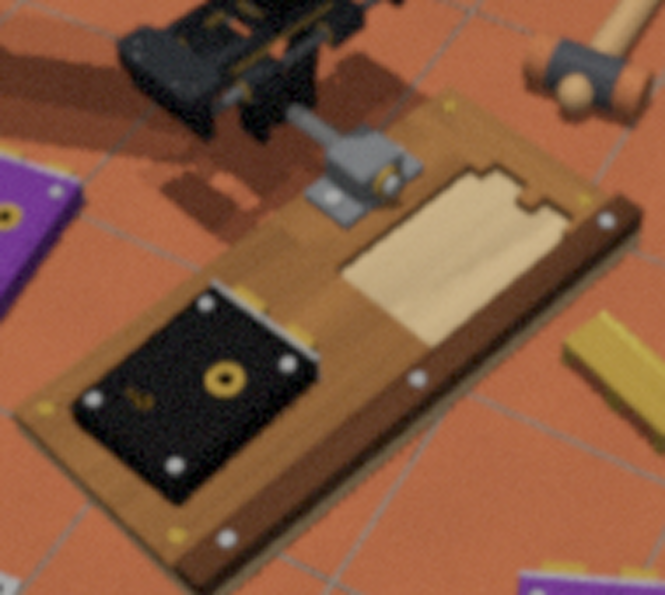

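The pin is out at its stop: the nose is back inside the bearing at (392,183), the travel was about 28 mm and the force climbed to 22 N. Next I push the lock sideways against the fence.

```bash
python3 - <<'E'
from h import *
robot.move_linear(W(-165.5,0,42),max_speed=60); st()
jaws.grip(60,20); st()
robot.move_linear(W(-165.5,0,120))
jaws.grip(50)
robot.movep(W(-106,-188,120),RK)
robot.move_linear(W(-106,-188,46)); s,f0=st()
x=-106
while x<-40:
    x+=4; robot.move_linear(W(x,-188,46),max_speed=60)
    s,f=st(x)
    if f[0]-f0[0]<-14: break
for n in("scene","top"):
  im=viewer.capture(n); cv2.imwrite(f"pics/l1{n}.png",cv2.resize(im[120:300,140:390,::-1],None,fx=3,fy=3,interpolation=cv2.INTER_CUBIC)); cv2.imwrite(f"pics/l1{n}raw.png",im[:,:,::-1])
E
```

```text
t 8.28 F [-164.     0.4   42.6] f [3.4 3.1 0.5] gap 32.7
 t 9.05 F [-1.656e+02 -1.000e-01  4.200e+01] f [-0.8 -0.7 -0. ] gap 60.0
 t 11.69 F [-105.5 -186.9   46.6] f [ 0.7  0.7 -0.7] gap 50.0
-102 t 11.94 F [-100.8 -188.    47. ] f [ 0.2  0.2 -0.6] gap 49.9
-98 t 12.19 F [ -97.6 -188.    46.2] f [-0.2 -0.5 -0. ] gap 49.9
-94 t 12.44 F [ -93.8 -187.9   46. ] f [0.4 0.1 0. ] gap 50.1
-90 t 12.69 F [ -89.8 -187.9   45.9] f [-0.8  0.6  0.6] gap 49.8
-86 t 12.94 F [ -86.7 -187.7   45.6] f [-4.2  1.8 -0.3] gap 50.1
-82 t 13.19 F [ -82.3 -187.7   45.7] f [-2.3  1.5 -0.7] gap 49.6
-78 t 13.44 F [ -78.1 -188.1   45.8] f [-3.2  0.1 -1.4] gap 50.2
-74 t 13.69 F [ -73.9 -188.4   45.9] f [-2.5  0.  -1.8] gap 49.7
-70 t 13.94 F [ -69.8 -188.4   46. ] f [-2.2 -0.5 -1.3] gap 50.2
-66 t 14.19 F [ -65.8 -188.2   46. ] f [-2.7 -0.1 -0.9] gap 49.9
-62 t 14.44 F [ -61.7 -188.1   46. ] f [-2.3 -1.2 -1.5] gap 49.9
-58 t 14.69 F [ -57.8 -188.    46. ] f [-2.2 -0.1 -1.2] gap 50.0
-54 t 14.94 F [ -55.3 -187.9   45.8] f [-7.2 -0.5  2.5] gap 49.9
-50 t 15.19 F [ -55.1 -187.9   45.3] f [-16.2  -0.2  11.8] gap 49.7
```

View pics/l1scene.png

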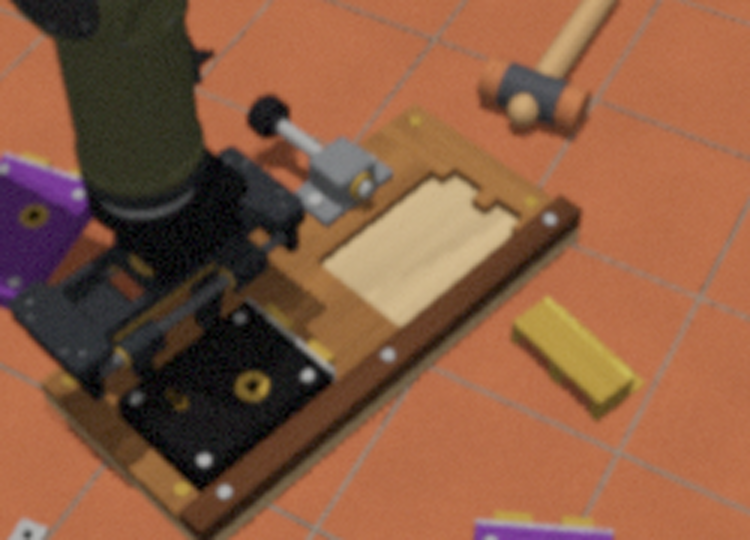

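View pics/l1top.png

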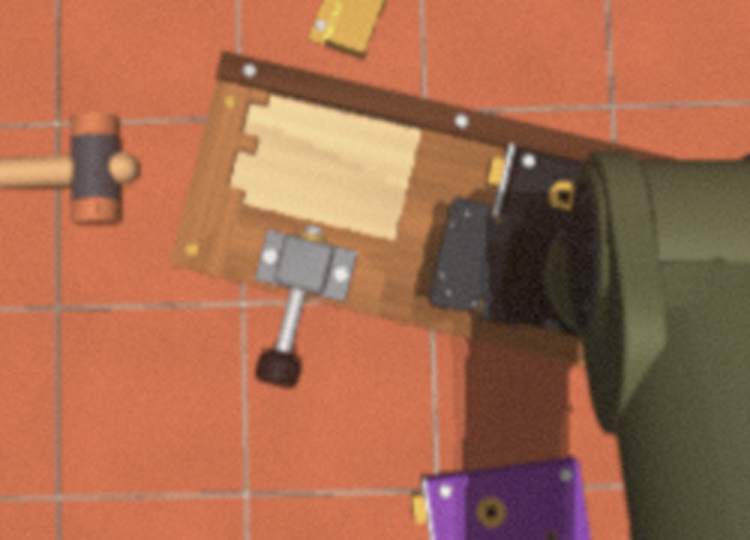

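The lock is flush against the fence. The head strip is at top-crop (505,180) and its edge runs parallel to the fence; the force rose to 16 N. Now I push from the plain end.

```bash
python3 - <<'E'
from h import *
robot.move_linear(W(-75,-188,46)); 
robot.move_linear(W(-75,-188,130))
jaws.grip(36)
robot.movep(W(0,-290,130),RT)
robot.move_linear(W(0,-290,46)); s,f0=st()
y=-290
while y<-100:
    y+=10; robot.move_linear(W(0,y,46),max_speed=60)
    s,f=st(y)
    if abs(f[1]-f0[1])>14: break
for n in("scene","top"):
  im=viewer.capture(n); cv2.imwrite(f"pics/l2{n}.png",cv2.resize(im[120:300,140:390,::-1],None,fx=3,fy=3,interpolation=cv2.INTER_CUBIC))
E
```

```text
t 19.02 F [   0.6 -289.7   46.7] f [-0.3  0.5  0. ] gap 36.0
-280 t 19.33 F [   0.5 -279.1   46.8] f [ 0.8 -1.1 -0. ] gap 35.9
-270 t 19.65 F [   0.  -269.2   46.1] f [0.4 0.6 0.2] gap 36.1
-260 t 19.97 F [  -0.  -259.3   46. ] f [-0.4 -0.3 -0.3] gap 35.8
-250 t 20.28 F [-1.000e-01 -2.499e+02  4.590e+01] f [-0.1 -0.7  0.7] gap 35.9
-240 t 20.6 F [  -0.  -239.7   46. ] f [-0.7 -1.   0.1] gap 35.7
-230 t 20.92 F [   0.  -229.6   46. ] f [-1.2 -1.  -0.5] gap 36.0
-220 t 21.23 F [   0.  -219.6   46. ] f [-0.3 -1.7  0.7] gap 36.1
-210 t 21.55 F [  -0.  -209.7   46. ] f [ 0.2 -0.2  0.5] gap 35.8
-200 t 21.87 F [   0.  -199.6   46. ] f [-0.6 -1.7  1.5] gap 36.0
-190 t 22.18 F [  -0.  -189.6   46. ] f [-0.1 -1.2  0.8] gap 36.5
-180 t 22.5 F [   0.  -179.6   46. ] f [-0.2 -1.2  0.7] gap 35.8
-170 t 22.82 F [   0.  -169.6   46. ] f [-0.  -1.6 -0. ] gap 36.4
-160 t 23.13 F [  -0.  -159.6   46. ] f [-0.2 -2.2  0.2] gap 36.2
-150 t 23.45 F [   0.  -149.6   45.9] f [ 1.1 -1.6 -0.6] gap 36.1
-140 t 23.77 F [ 1.000e-01 -1.398e+02  4.600e+01] f [-0.3 -1.4 -0.2] gap 36.3
-130 t 24.08 F [   0.2 -129.9   46.2] f [-0.5 -2.9  1.2] gap 35.6
-120 t 24.4 F [   0.2 -119.6   46.1] f [ 1.6 -1.2  0.1] gap 36.0
-110 t 24.72 F [  -0.5 -108.7   45.7] f [ 0.3 -0.2  0.5] gap 36.1
-100 t 25.03 F [ -0.2 -99.   46. ] f [-0.8  0.6  0.7] gap 36.0
```

View pics/l2scene.png

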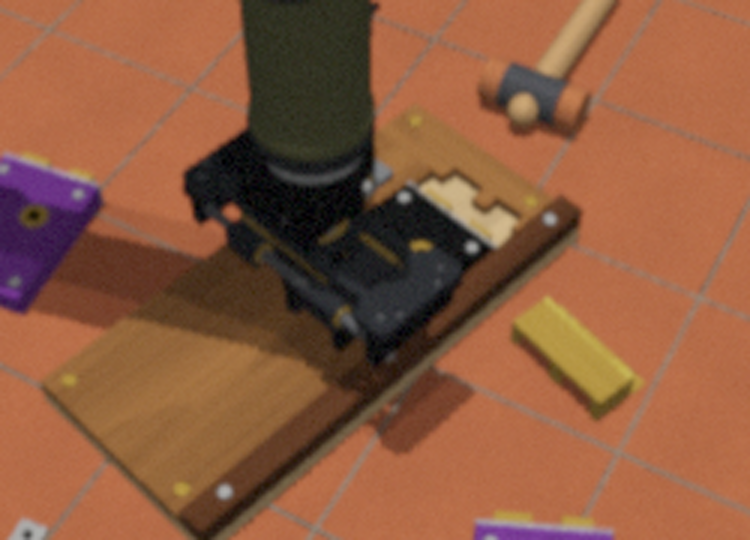

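View pics/l2top.png

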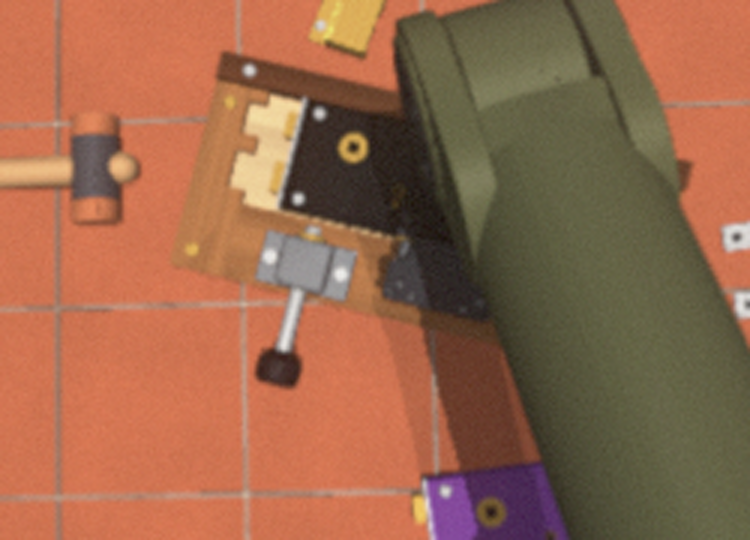

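The lock has tipped into the recess in line with it. Its bolts are at top-crop (290,125) and (277,180), with about 20 mm still to go. I continue in small steps, feeling for contact.

```bash
python3 - <<'E'
from h import *
s,f0=st()
y=-100
while y<-71.9:
    y+=4 if y<-84 else 2; robot.move_linear(W(0,y,46),max_speed=40)
    s,f=st(y)
    if f[1]<-10: break
for n in("scene","top"):
  im=viewer.capture(n); cv2.imwrite(f"pics/l3{n}.png",cv2.resize(im[140:240,200:340,::-1],None,fx=5,fy=5,interpolation=cv2.INTER_CUBIC))
E
```

```text
t 25.13 F [  0.  -99.2  46.1] f [-0.2  0.   0.3] gap 36.2
-96 t 25.38 F [  0.1 -96.2  45.9] f [ 0.7 -1.1 -0.2] gap 35.9
-92 t 25.63 F [ -0.1 -92.1  45.9] f [ 0.6 -2.5 -0.9] gap 36.0
-88 t 25.88 F [ -0.2 -87.6  45.9] f [-0.2 -2.5 -1.3] gap 35.9
-84 t 26.13 F [ -0.1 -83.5  46. ] f [-0.  -1.5 -1.5] gap 35.7
-82 t 26.38 F [ -0.  -81.9  46. ] f [-0.2 -1.8 -1.1] gap 36.3
-80 t 26.63 F [ -0.1 -79.8  45.9] f [-0.4 -2.6 -2.2] gap 35.8
-78 t 26.88 F [ -0.  -77.6  46. ] f [-0.6 -2.4 -1. ] gap 36.2
-76 t 27.13 F [ -0.  -75.6  46. ] f [ 0.6 -2.3 -1.3] gap 36.5
-74 t 27.38 F [  0.  -73.6  46. ] f [ 0.3 -2.7 -1.6] gap 36.1
-72 t 27.63 F [ -0.  -71.3  46.1] f [ 0.7 -1.1 -1.5] gap 36.2
-70 t 27.88 F [  0.1 -70.   46.1] f [-0.2 -3.  -0.1] gap 36.0
```

View pics/l3scene.png

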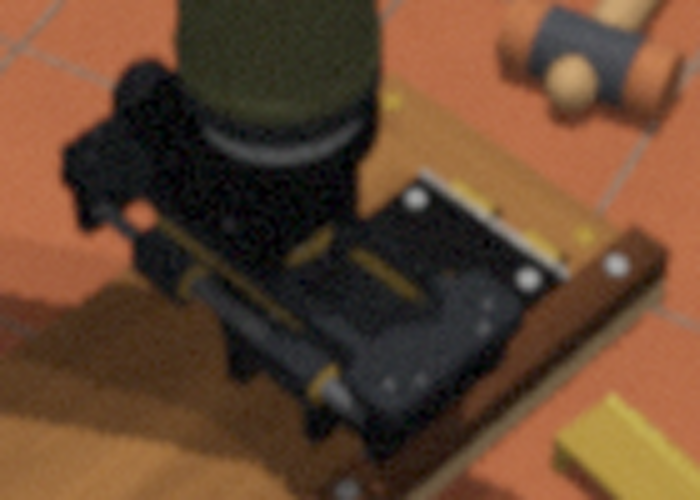

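View pics/l3top.png

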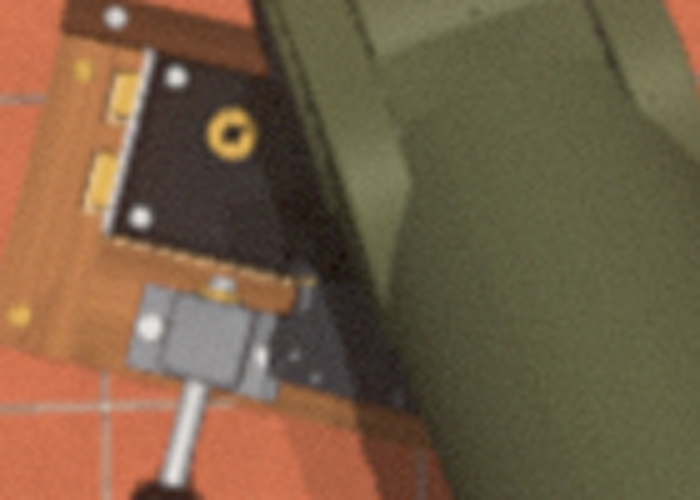

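The bolts are in the mouths of their notches, at top-crop (122,97) and (100,180). I advance in 1 mm steps to the end wall.

```bash
python3 - <<'E'
from h import *
y=-70
while y<-62:
    y+=1; robot.move_linear(W(0,y,46),max_speed=30)
    s,f=st(y)
    if f[1]<-10: break
for n in("scene","top"):
  im=viewer.capture(n); cv2.imwrite(f"pics/l4{n}.png",cv2.resize(im[140:240,200:340,::-1],None,fx=5,fy=5,interpolation=cv2.INTER_CUBIC))
E
```

```text
-69 t 28.23 F [  0.1 -69.3  46.1] f [-0.5 -5.1  0.1] gap 36.3
-68 t 28.48 F [  0.2 -68.8  46.1] f [-0.5 -5.   0.8] gap 36.0
-67 t 28.73 F [  0.2 -68.8  46.1] f [-0.9 -8.3  2.1] gap 35.9
-66 t 28.98 F [  0.2 -68.7  46.1] f [-1.4 -8.3  2.4] gap 35.7
-65 t 29.23 F [  0.2 -68.6  46.1] f [ -2.3 -10.2   4.5] gap 36.0
```

View pics/l4scene.png

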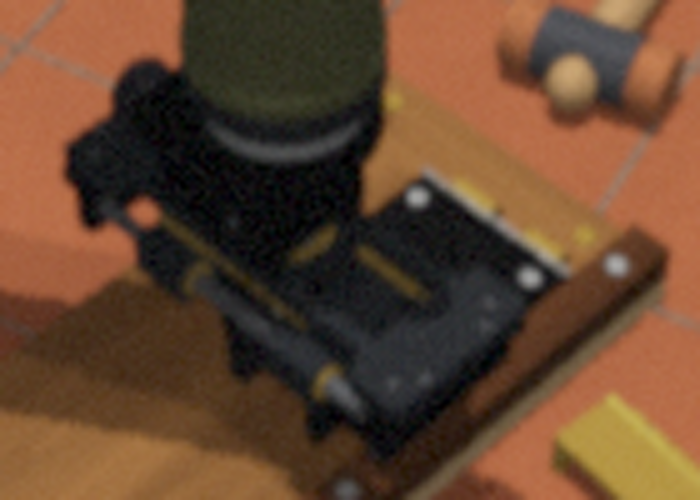

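The lock has reached the end wall. I back off, lift clear and look at the tail.

```bash
python3 - <<'E'
from h import *
robot.move_linear(W(0,-95,46)); robot.move_linear(W(0,-95,130))
robot.movep(W(-60,-230,170),RK); st()
for n,(a,b,c,d) in {"scene":(140,250,200,350),"top":(130,230,190,340)}.items():
  im=viewer.capture(n); cv2.imwrite(f"pics/l5{n}.png",cv2.resize(im[a:b,c:d,::-1],None,fx=5,fy=5,interpolation=cv2.INTER_CUBIC));cv2.imwrite(f"pics/l5{n}raw.png",im[:,:,::-1])
E
```

```text
t 31.45 F [ -60.2 -229.3  169.3] f [ 0.2 -0.5 -0.5] gap 36.0
```

View pics/l5scene.png

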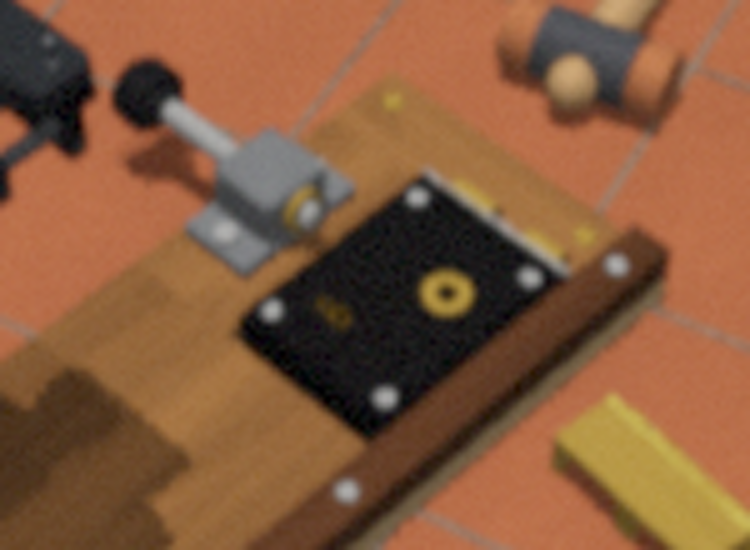

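View pics/l5top.png

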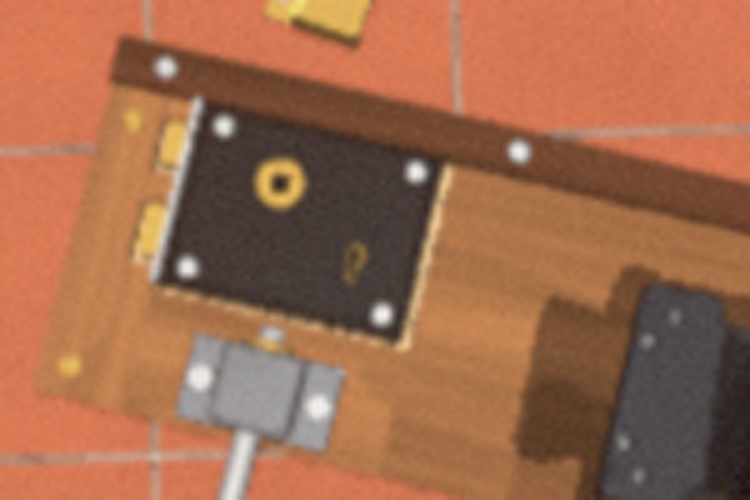

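It looks seated, with an even light gap round the tail and the -x side and both bolts in their notches. I check the top heights across the two views, with bed and fence points as a reference.

```bash
python3 - <<'E'
from h import *
t=lambda p:uncrop(p,5,(190,130)); s=lambda p:uncrop(p,5,(200,140))
def tri(a,b):
    o=[];A=[]
    A0=[];B=[]
    for n,p in(("top",t([a])),("scene",s([b]))):
        c=C[n]; q=ray(n,p,0)[0]; d=q-c["xyz"]; d/=np.linalg.norm(d); M=np.eye(3)-np.outer(d,d); A0.append(M);B.append(M@c["xyz"])
    return F(np.linalg.solve(sum(A0),sum(B)))
for k,a,b in [("lock rivet head-L",(187,267),(417,197)),("head-R",(223,125),(530,277)),("tail-L",(381,314),(272,310)),("tail-R",(416,171),(385,397)),("fence screw1 z34",(165,67),(616,265)),("fence screw2 z34",(519,152),(347,490)),("bed pin z24",(132,120),(584,234)),("bed pin2",(69,366),(392,100)),("ring",(280,184),(447,293))]:
    print(k,np.round(tri(a,b),1))
E
```

```text
lock rivet head-L [-34.5  47.6  34.7]
head-R [33.9 47.5 35.8]
tail-L [-34.4 -44.8  35.3]
tail-R [ 33.9 -44.9  36. ]
fence screw1 z34 [55.  81.4 32.6]
fence screw2 z34 [ 54.4 -89.   33.4]
bed pin z24 [28.3 91.9 23.3]
bed pin2 [-91.9  91.7  23.4]
ring [13.5 15.3 35.3]
```

All four rivets are at z of about 35 to 36, so the lock is flat, square and seated. Now I push the knob in.

```bash
python3 - <<'E'
from h import *
jaws.grip(70,25)
robot.movep(W(-164,0.3,130),RK)
robot.move_linear(W(-164,0.3,42)); st()
jaws.grip(20,25); s,f0=st()
for i in range(1,15):
    robot.move_linear(W(-164+3*i,0.3,42),max_speed=40)
    s,f=st(i)
    if f[0]-f0[0]<-18: break
E
```

```text
t 34.14 F [-163.2    0.3   42.5] f [0.8 0.1 0.5] gap 69.8
 t 34.87 F [-163.9    0.5   42.1] f [-0.7 -0.2  2.3] gap 32.9
1 t 35.12 F [-161.4    0.4   42. ] f [-3.3 -0.9  5.9] gap 33.0
2 t 35.37 F [-158.2    0.4   42. ] f [-3.9 -0.1  5.4] gap 33.0
3 t 35.62 F [-155.1    0.4   42. ] f [-3.6 -0.1  5.3] gap 32.9
4 t 35.87 F [-152.     0.4   42. ] f [-2.4  0.2  4.7] gap 32.6
5 t 36.12 F [-149.     0.4   42. ] f [-2.5  0.4  4.8] gap 32.5
6 t 36.37 F [-145.9    0.4   42.1] f [-2.4  0.5  5.2] gap 33.0
7 t 36.62 F [-143.     0.4   42. ] f [-3.4  0.2  4.4] gap 32.7
8 t 36.87 F [-140.     0.4   42. ] f [-1.9  1.1  4.6] gap 32.9
9 t 37.12 F [-136.9    0.4   42. ] f [-2.3 -0.6  5.5] gap 32.6
10 t 37.37 F [-134.3    0.4   42. ] f [-4.   0.6  6.3] gap 32.5
11 t 37.62 F [-134.2    0.4   41.8] f [-11.7  -0.8  15.7] gap 32.5
12 t 37.87 F [-133.9    0.4   41.5] f [-18.5  -0.9  21.5] gap 32.4
13 t 38.12 F [-133.1    0.3   40.9] f [-22.3  -1.3  22.5] gap 32.7
```

```bash
python3 - <<'E'
from h import *
robot.move_linear(W(-133,0.3,42),max_speed=60); st()
jaws.grip(65); robot.move_linear(W(-133,0.3,150))
robot.movep(W(-80,-230,200),RK); robot.pause(.5); st()
for n,(a,b,c,d) in {"scene":(140,250,200,350),"top":(130,230,190,340)}.items():
  im=viewer.capture(n); cv2.imwrite(f"pics/l6{n}.png",cv2.resize(im[a:b,c:d,::-1],None,fx=5,fy=5,interpolation=cv2.INTER_CUBIC));cv2.imwrite(f"pics/l6{n}raw.png",im[:,:,::-1])
  cv2.imwrite(f"pics/l6{n}full.png",im[:,:,::-1])
E
```

```text
t 38.4 F [-134.2    0.3   41.4] f [-3.7  1.9 -1.2] gap 33.0
 t 41.57 F [ -80.  -229.7  200. ] f [-0.4 -0.2 -0.7] gap 65.2
```

View pics/l6scene.png

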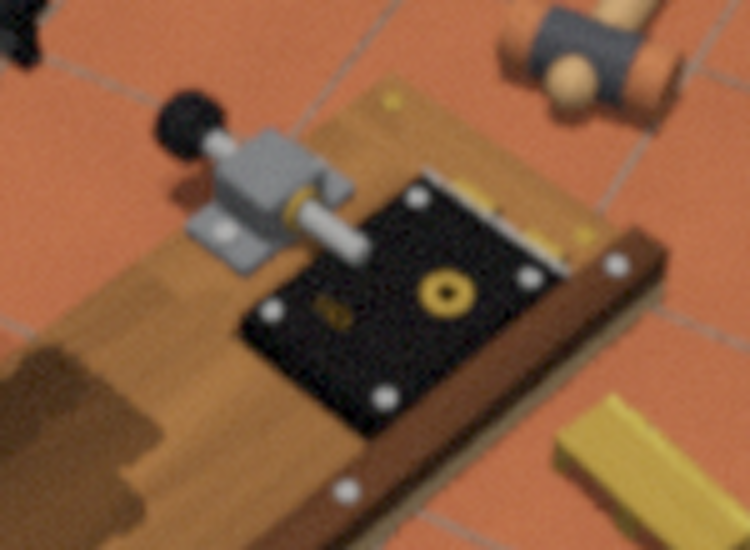

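View pics/l6top.png

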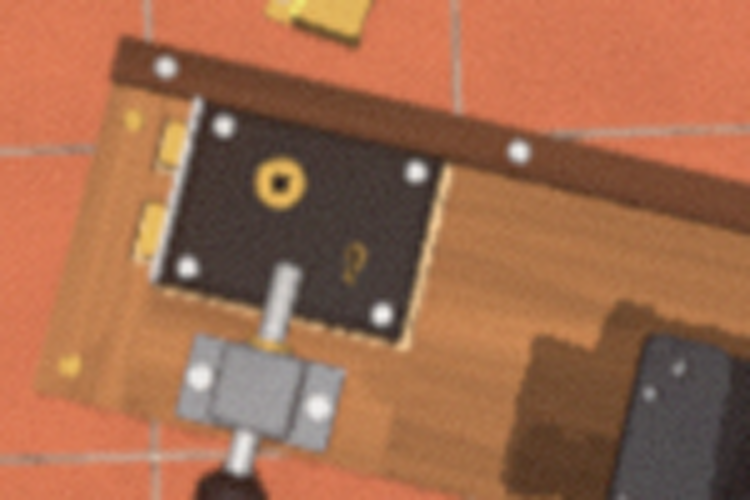

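View pics/l6scenefull.png

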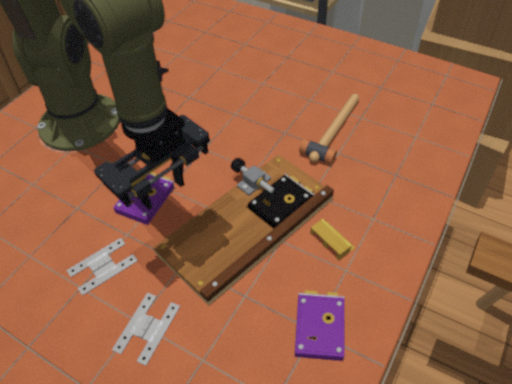

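The pin reaches over the lock edge, with its nose at top-crop (287,268). The lock is seated, the robot is clear, and the bystanders are where they were. Handing in.

```bash
python3 -c "
from h import *
print(workorder.job_done())"
```

```text
the job is handed in; nothing more can be done
None
```

The rim lock is seated in the recess with the pin pushed in over its edge. I handed the job in at about 42 s on the robot's clock.

- **Knob out:** I gripped the knob and pulled it straight out about 28 mm to its stop, where the force rose to 22 N. The picture showed the pin's nose back inside the bearing.
- **Lock:** I pushed it sideways against the fence, then pushed it along the bed from its plain end. It tipped into the recess and I felt the end wall at about 10 N. All four rivets then measured 34.7–36.0 mm above the bench (36 nominal), so it lies flat and square, with both bolts in their notches.
- **Knob in:** I pushed it straight in about 30 mm to its stop, at about 22 N, then let go. The last pictures show the pin over the lock's edge and the robot clear. By eye, the keep, mallet, hinges and purple look-alikes had not moved.

**Disagreements:** The two cameras differed by about 4 mm on the fixture and about 7 mm on the lock. I used the fixture average and the contact forces to place things. In x, the TCP position at contact with the lock along the fence was about 3 mm off what I had predicted.

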